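# Park the wide ink tub on the rocking drain cradle

## Task

Push the low wide ink tub up the little ramp and onto the narrow rocking cradle until the cradle tips over to its draining side, and leave the tub sitting flat on the sloping bed, central and right up against the end lip. Push gently, keep the tub on its base, and leave the other tub, the jars and the bottle where they stand.

Things in the scene. Friction and masses are not known exactly. Their poses are not given: they have to be found in the camera images.
- tub: The low wide lidded tub, to be pushed: plain cylinder 110 mm across, 72 mm high, white plastic, paper label, grey lid band, 0.48 to 0.78 kg; too wide to grip, and thin-walled: push it with no more than 25 N. Origin: centre of underside, z its axis. Starts on the bench, robot's right, near the tall tub. Friction 0.5 to 0.7 everywhere: it stays where it is left, even on the slope.
- stand: Fixed draining stand. Origin: on the bench below the cradle's pivot; x level, up the ramp towards the lip, y along the pivot, z up. Along x: ramp foot -159 mm; fixed ramp 84 mm wide rising at 0.244 rad; from -80 mm the cradle bed, in line but 1.5 mm lower; pivot 0, 30 mm above the bench; then the lip. Pivot cheeks 29 mm high at y = +-46 mm. No side rails.
- ramp_foot (a point): Middle of the ramp's foot edge, at bench height, where ramp and bench meet; axes as stand.
- lip (a point): On the cradle: foot of the end lip's inner face, mid-width, on the bed's top. Axes tilt with the cradle: x along the bed to the lip, y across, z out of the bed. Bed: flat aluminium, 84 mm wide (narrower than the tub), 175 mm from front edge to here, top 8 mm above the pivot axis, pivot 97 mm before here. Lip: straight, 18 mm high. Tub home: its origin 55 mm before here.
- cradle (a joint): Rocking angle, rad. 0 = loading side: bed rises to the lip in line with the ramp, held by a light spring (net 0.05 N m). 0.488 = draining side, against a stop: bed falls to the lip at 0.244 rad. Damped: tips over by itself in about a second once the tub's centre is some 20 mm past the pivot, earlier while it is being pushed (varies with mass and push height); swings back if too early.
- tall_tub: The other tub, not to be moved: same materials but slim and tall, 72 mm across and 90 mm high, standing about 145 to 210 mm from the wide tub. Origin: centre of its underside.
- jar_near: Small dark jar, 44 mm across, 55 mm high, on the robot's side of the stand; leave alone. Origin: centre of its underside.
- jar_far: Small dark jar as jar_near, beyond the stand; leave alone.
- jar_right: Small dark jar as jar_near, beyond the two tubs; leave alone.
- squeeze: White squeeze bottle, 50 mm across, 150 mm high, far left; leave alone. Origin: centre of its underside.

How it is judged:
By the outcome, as a careful person would: the job done as asked, in the order asked, and still so for the second after the job is handed in, with the robot touching nothing.
It also fails if it takes over 61 s, if anything falls off the work surface, if the arm or the gripper's body presses on something with over 40 N, if the wrist force passes 120 N, or if a joint passes its speed limit or range.

## Robot

A 6-joint arm with a two-finger parallel gripper is mounted at the origin on the work surface. World frame = base frame: x ahead of the robot, y to its left, z up, the work surface at z = 0. Lengths are in m, angles in degrees, forces in N, time in s.
With the tool pointing down it reaches from about 0.25 to 0.775 m from the base axis. Payload 4 kg.
Tool frame: the origin (TCP) lies between the finger pads; the fingertips stand 19 mm ahead of it and the grasp point (between the pads) is the TCP; z points along the fingers, y is the direction in which the jaws open and shut (so a half turn about z gives the same grasp; the last joint's range is limited). The gripper opens to 94 mm and grips with 3 to 60 N. Pads are 16 mm wide; open, the fingers measure 119 mm over their backs; the gripper's body (75 mm by 177 mm) begins 78 mm behind the grasp point.
Start: joints at [-82.111, 4.996, 78.535, -0, 96.463, -5.907], TCP at [0.131, -0.534, 0.225] pointing down, gripper open.
Joint ranges: [-177.83, 177.83], [-43.37, 116.18], [15.69, 146.23], [-61.86, 241.86], [9.47, 152.12], [-147.06, 147.06]. Speed limits (degrees/s): [159.86, 159.86, 180, 180, 180, 180].

## Interface

Orientations are given as a 3x3 rotation matrix whose columns are the frame's x, y, z axes.
In Python, from bench import bot, vision gives the robot as it stands.
- The arm moves only by the tool step_arm, never from a script. Its argument "deltas" is one flat list of numbers, 5 for each row, row after row: the finger opening in m, from 0 to 0.094, then the shift along the world's x, y, z in m, then the turn about the world's z in rad. In form: [grip, dx, dy, dz, turn, grip, dx, dy, dz, turn, ...]. A call has 1 to 12 rows; each row is the pose to reach, as a shift and turn from the pose measured when the call began; what a row does not reach only later rows make up. A row lasts 1/10 s, in which the tool goes at most 50 mm and 8.59 degrees, less where a joint would pass 70% of its speed; a pose out of reach is approached as far as the arm can. A call with a gripper value outside its range is refused whole. The fingers move at their own pace and stop on an object; the grip force is fixed at half the most. Time passes only in rows, so rows that repeat a pose let the fingers close. It gives the time, the measured TCP pose, the force and the opening at its end, in the units of the state.
- bot.state(): the state, without advancing time (a new reading comes with each control period).
- vision.camera(name): name is "scene" or "top" or "wrist"; returns the picture (384x512x3 uint8, blue, green, red); there is no depth.
- vision.camera_info(name): a dict with "fx", "fy", "cx", "cy" (pixels), "D" ([k1, k2, p1, p2, k3] as OpenCV has them; the pictures are not rectified), "rvec" (rotation vector, rad) and "tvec" (3), from world to camera coordinates, as OpenCV has them; the wrist camera has in their place "T_tool_cam" (4x4, takes a point from camera to tool coordinates, whose origin is the TCP and whose axes are the flange's). Camera axes: x right, y down, z forward; pixel columns grow to the right and rows downward; lengths in m; the calibration is good to about 2 mm. A picture is of the moment at which its call begins: read the wrist's pose just before it. camera_info takes no time and is no camera call.
- bot.finish_job(): hands the job in, once; it reports no verdict.
The state is a dict: "clock": time; "joint_positions": joint angles; "dq": joint speeds; "joint_torque": joint torques, N m; "ee_pos": TCP position; "tool_rot": TCP orientation; "ft_force": force on the tool from outside, world axes, zero at the start; "torque": the same for the moment, N m; "gripper_width": opening from 0.0 (shut) to 1.0 (fully open).
Only numpy, scipy, OpenCV 4.12 (cv2) and the standard library are available. Lean on these libraries where they do the work, as an engineer would, in place of code of your own. Each camera call takes 0.05 s, during which the arm holds its last target. There are 200 camera calls.

## Working session

There is one attempt and no reset: what is moved stays moved. The work goes in short steps, Python scripts to look and compute and a tool call to move; the robot and the scene stay as the last step left them, time stands still between calls to the robot, and variables do not carry over. Pictures are saved under pics/ and viewed, about 8 in all and at most 12, crops included, and the job is handed in when it is done.

Besides the shell and the picture viewer there is one more tool, called as name(argument=value, ...) on one line, values as JSON. step_arm: Moves the arm, as the interface text tells. Its arguments: {"type":"object","properties":{"deltas":{"type":"array"}},"required":["deltas"]}

```bash
mkdir -p pics
python3 - <<'E'
from bench import bot, vision
import cv2,json
s=bot.state(); print(s)
for n in("scene","top"):
    cv2.imwrite(f"pics/{n}0.png",vision.camera(n)); print(n,vision.camera_info(n))
E
```

```text
{'clock': 0.0, 'joint_positions': array([-8.21115213e+01,  5.03898606e+00,  7.86243820e+01, -3.64976979e-04,
        9.64629345e+01, -5.90881600e+00]), 'dq': array([ 0.04643591, -0.05556978, -0.18696952, -0.01717537,  0.05532468,
        0.02671423]), 'joint_torque': array([-3.34565848e-04, -3.40188289e+01, -3.02427399e+01,  7.18614995e-02,
        3.31228820e-02, -1.74523993e-04]), 'ee_pos': array([ 0.1310761 , -0.53362705,  0.22330853]), 'tool_rot': array([[ 9.71145745e-01,  2.38486575e-01, -3.08812462e-04],
       [ 2.38486673e-01, -9.71143317e-01,  2.18266477e-03],
       [ 2.20635088e-04, -2.19333327e-03, -9.99997570e-01]]), 'ft_force': array([-0.3683267 , -0.05723503, -0.70206319]), 'torque': array([-0.02804407,  0.00613979, -0.0214752 ]), 'gripper_width': 1.003286982848773}
scene {'fx': 390.13593300974895, 'fy': 390.13593300974895, 'cx': 248.62440112794505, 'cy': 196.20004765168397, 'D': array([-0.0412454,  0.       ,  0.       ,  0.       ,  0.       ]), 'rvec': array([ 2.12116129,  0.99942355, -0.46584612]), 'tvec': array([-0.33442627, -0.23954017,  1.31061548])}
top {'fx': 403.9275954405424, 'fy': 403.9275954405424, 'cx': 256.1632805829814, 'cy': 188.7588358738967, 'D': array([-0.12984044,  0.        ,  0.        ,  0.        ,  0.        ]), 'rvec': array([ 2.15115197, -2.15670208,  0.16514262]), 'tvec': array([-0.01014911,  0.58324993,  1.08240697])}
```

View pics/top0.png

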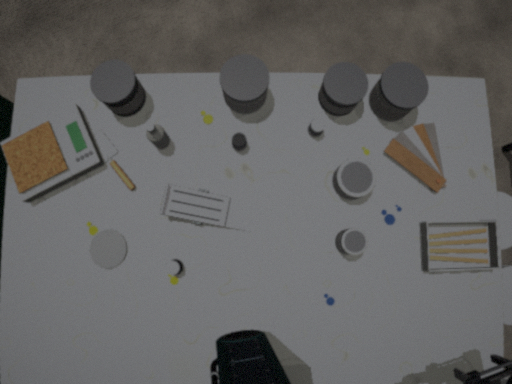

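View pics/scene0.png

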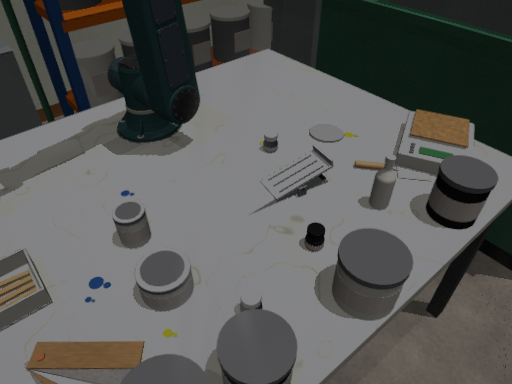

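The top view shows the wide tub at about (355,180), the tall tub at (352,241), and the stand at (163–243, 185–230) with its lip on the left. The jars are at (240,142), (178,267) and (316,128), and the squeeze bottle at (157,136). I'll enlarge the stand and tub region next.

```bash
cat > h.py <<'E'
import numpy as np,cv2
from bench import bot,vision
def ray(n,uv,z):
    i=vision.camera_info(n);K=np.array([[i['fx'],0,i['cx']],[0,i['fy'],i['cy']],[0,0,1]])
    p=cv2.undistortPoints(np.array(uv,float).reshape(-1,1,2),K,i['D'])[:,0]
    R=cv2.Rodrigues(i['rvec'])[0];c=-R.T@i['tvec']
    d=np.c_[p,np.ones(len(p))]@R
    return c+d*((z-c[2])/d[:,2])[:,None]
def proj(n,P):
    i=vision.camera_info(n);K=np.array([[i['fx'],0,i['cx']],[0,i['fy'],i['cy']],[0,0,1]])
    return cv2.projectPoints(np.array(P,float).reshape(-1,1,3),i['rvec'],i['tvec'],K,i['D'])[0][:,0]
E
python3 - <<'E'
from h import *
a=cv2.imread('pics/top0.png');b=cv2.imread('pics/scene0.png')
A=cv2.resize(a[165:255,150:260],None,fx=5,fy=5,interpolation=cv2.INTER_CUBIC)
B=cv2.resize(b[140:220,240:345],None,fx=5,fy=5,interpolation=cv2.INTER_CUBIC)
A=cv2.convertScaleAbs(A,alpha=1.5)
cv2.imwrite('pics/top_z.png',A);cv2.imwrite('pics/sc_z.png',B)
print('tub top',ray('top',[[355,180]],.072),'tall',ray('top',[[352,241]],.09),'near',ray('top',[[178,267]],.055),'far',ray('top',[[240,142]],.055))
print(ray('top',[[243,230],[163,215],[170,185],[230,197]],.0))
T=cv2.resize(a[150:265,320:390],None,fx=5,fy=5,interpolation=cv2.INTER_CUBIC);cv2.imwrite('pics/tub_z.png',T)
E
```

```text
tub top [[ 0.60265709 -0.282502    0.072     ]] tall [[ 0.43633548 -0.26402027  0.09      ]] near [[0.36875809 0.19981645 0.055     ]] far [[0.7134599 0.033286  0.055    ]]
[[0.47055542 0.0257169  0.        ]
 [0.51340912 0.25569504 0.        ]
 [0.60050614 0.23757053 0.        ]
 [0.56526136 0.0631695  0.        ]]
```

View pics/top_z.png

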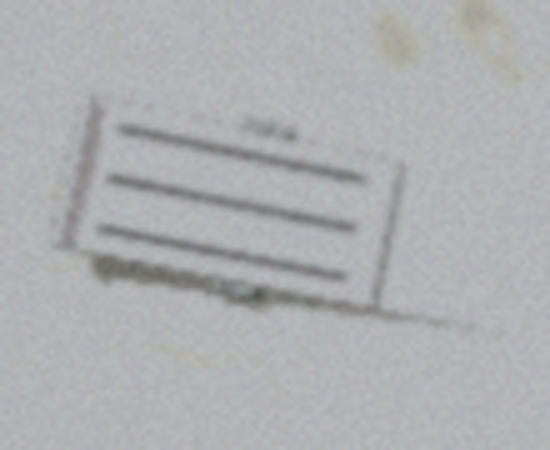

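View pics/tub_z.png

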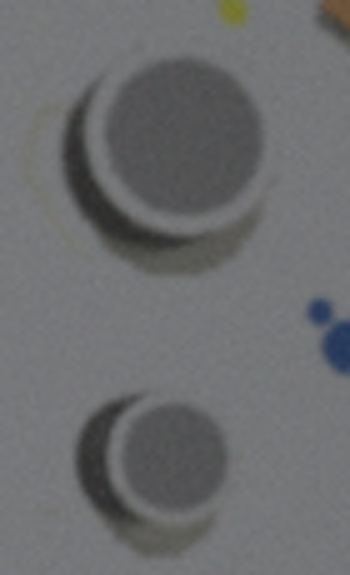

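View pics/sc_z.png

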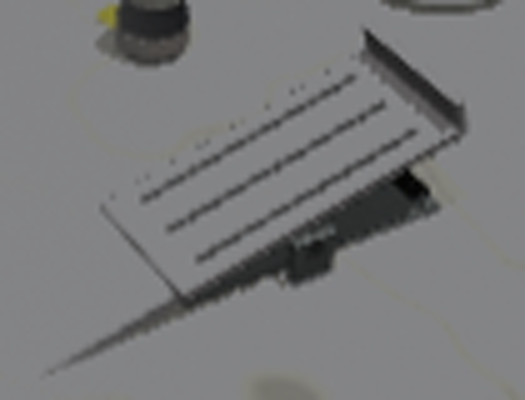

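The crops show the cradle's front edge running (402,163)–(378,303) and the lip (98,97)–(70,243) in the top zoom, with the centre slot from (110,178) to (355,228). The cradle is on its loading side, and both tubs stand free of each other.

Run:
```python
from h import *
z=lambda p,o=(150,165):[(p[0]+.5)/5-.5+o[0],(p[1]+.5)/5-.5+o[1]]
f=ray('top',[z((402,163)),z((378,303))],.0189)
l=ray('top',[z((98,97)),z((70,243))],.070)
c=np.r_[ray('top',[z((355,228))],.022),ray('top',[z((110,178))],.058)]
print('front',f,np.linalg.norm(f[0]-f[1]),'lip',l,np.linalg.norm(l[0]-l[1]));print('slot',c)
F,L=f.mean(0)[:2],l.mean(0)[:2];u=(L-F);print('len',np.linalg.norm(u),'expect .168');u/=np.linalg.norm(u)
us=(c[1]-c[0])[:2];us/=np.linalg.norm(us)
g=(f[0]-f[1])[:2]; 
print('yaw',np.degrees(np.arctan2(u[1],u[0])),'slot',np.degrees(np.arctan2(us[1],us[0])),'edge n',np.degrees(np.arctan2(g[0],-g[1])), np.degrees(np.arctan2((l[0]-l[1])[0],-(l[0]-l[1])[1])))
# scene check
zs=lambda p:z(p,(240,140))
fs=ray('scene',[zs((102,207)),zs((188,303))],.0189);print('scene front',fs,fs.mean(0))
ls=ray('scene',[zs((362,50)),zs((458,132))],.0612);print('scene lip foot',ls,ls.mean(0))
print('tub top',ray('top',[z((184,136),(320,150))],.072), 'tall',ray('top',[z((174,461),(320,150))],.09))
print('right jar',ray('top',[[316,128]],.055))
b=cv2.imread('pics/scene0.png')
print('tub top, scene',ray('scene',[[164,270]],.072))
print('stand o',F+u*.0776,'foot',F-u*.0814)
```

```text
front [[0.56240054 0.06216713 0.0189    ]
 [0.48332618 0.07525865 0.0189    ]] 0.08015074007162949 lip [[0.59264223 0.22556255 0.07      ]
 [0.5129403  0.2387968  0.07      ]] 0.08079321449249256
slot [[0.52527833 0.0882426  0.022     ]
 [0.54960331 0.220214   0.058     ]]
len 0.16618384253901497 expect .168
yaw 79.62504681777749 slot 79.55645017719573 edge n 80.59940067114451 80.57223331668864
scene front [[0.48306465 0.07766199 0.0189    ]
 [0.569796   0.06130245 0.0189    ]] [0.52643033 0.06948222 0.0189    ]
scene lip foot [[0.51070623 0.24405516 0.0612    ]
 [0.59573782 0.22825372 0.0612    ]] [0.55322203 0.23615444 0.0612    ]
tub top [[ 0.61156469 -0.28677812  0.072     ]] tall [[ 0.43415301 -0.27042354  0.09      ]]
right jar [[ 0.75460568 -0.18138609  0.055     ]]
tub top, scene [[ 0.61977226 -0.28771794  0.072     ]]
stand o [0.53683828 0.14504415] foot [ 0.5082041  -0.01135624]
```

Stand: origin ≈ (0.538, 0.145), yaw 80°, ramp foot ≈ (0.510, −0.011). The edge length of 166 mm (168 expected) and the lip position agree between the two views. The tub is at ≈ (0.614, −0.287).

Plan:
1. Nest the tub between half-open fingers.
2. Push it diagonally to the ramp axis.
3. Push it up the ramp.

First, I move behind the tub.

step_arm(deltas=[0.06, 0.045, 0.015, 0, 0.15, 0.06, 0.09, 0.03, 0, 0.3, 0.06, 0.135, 0.045, 0, 0.45, 0.06, 0.18, 0.06, 0, 0.6, 0.06, 0.225, 0.075, 0, 0.75, 0.06, 0.27, 0.09, 0, 0.9, 0.06, 0.315, 0.105, 0, 1.05, 0.06, 0.36, 0.12, 0, 1.2, 0.06, 0.405, 0.135, 0, 1.35, 0.06, 0.45, 0.15, 0, 1.5, 0.06, 0.495, 0.165, 0, 1.65, 0.06, 0.524, 0.172, 0, 1.79])

```text
clock: 1.3
ee_pos: [0.6578, -0.3592, 0.2217]
tool_rot: [[-0.452, 0.892, -0.003], [0.892, 0.452, 0.001], [0.002, -0.002, -1.0]]
ft_force: [0.3, -0.7, 0.4]
gripper_width: 0.64
```

```bash
cat >> h.py <<'E'
O=np.array([.538,.1454]);u=np.array([.1736,.9848]);v=np.array([-.9848,.1736])
def st():
    s=bot.state();p=s['ee_pos'];R=s['tool_rot'];r=p[:2]-O
    print('t',s['clock'],'p',p.round(4),'jaw',np.degrees(np.arctan2(R[1,1],R[0,1])).round(2),'stand xy',(r@u).round(4),(r@v).round(4),'F',s['ft_force'].round(1),'w',s['gripper_width'],'q',s['joint_positions'].round(0))
    return s
E
python3 - <<'E'
from h import *
st()
a=vision.camera('top');cv2.imwrite('pics/top1.png',a)
cv2.imwrite('pics/w1.png',vision.camera('wrist'))
E
```

```text
t 1.3 p [ 0.6578 -0.3592  0.2217] jaw 26.87 stand xy -0.4761 -0.2055 F [ 0.3 -0.7  0.4] w 0.6404405579838122 q [-33.  32.  44.  -0. 104. -60.]
```

View pics/w1.png

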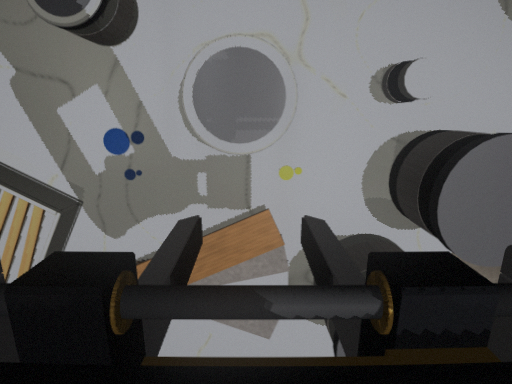

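The wrist view shows the tub's lid at about (239,95), ahead of the fingers, the tall tub at top left (65,5), and a flat board under the fingers. I'll cast the lid centre onto z = 0.072.

```bash
cat >> h.py <<'E'
def wray(uv,z):
    s=bot.state();i=vision.camera_info('wrist');K=np.array([[i['fx'],0,i['cx']],[0,i['fy'],i['cy']],[0,0,1]])
    p=cv2.undistortPoints(np.array(uv,float).reshape(-1,1,2),K,np.array(i['D']))[:,0]
    T=np.array(i['T_tool_cam']);R=s['tool_rot']@T[:3,:3];c=s['tool_rot']@T[:3,3]+s['ee_pos']
    d=np.c_[p,np.ones(len(p))]@R.T
    return c+d*((z-c[2])/d[:,2])[:,None]
E
python3 - <<'E'
from h import *
P=wray([[239,95],[193,95],[286,95],[239,48],[239,142]],.072);print(P,np.linalg.norm(P[1]-P[2]))
E
```

```text
[[ 0.60901616 -0.28858508  0.072     ]
 [ 0.57008791 -0.30802366  0.072     ]
 [ 0.64865264 -0.26863984  0.072     ]
 [ 0.59062196 -0.25122608  0.072     ]
 [ 0.62850332 -0.3282081   0.072     ]] 0.08788345401599215
```

The wrist view agrees, giving the tub at (0.611, −0.288). I'll descend behind it and push diagonally.

step_arm(deltas=[0.06, -0.008, -0.004, -0.04, 0.01, 0.06, -0.008, -0.004, -0.08, 0.017, 0.06, -0.008, -0.004, -0.12, 0.017, 0.06, -0.008, -0.004, -0.15, 0.017, 0.06, -0.008, -0.004, -0.163, 0.017, 0.06, -0.011, 0.002, -0.163, 0.017, 0.06, -0.014, 0.007, -0.163, 0.017])

```text
clock: 2.1
ee_pos: [0.6444, -0.3522, 0.0586]
tool_rot: [[-0.464, 0.886, -0.002], [0.886, 0.464, 0.001], [0.002, -0.002, -1.0]]
ft_force: [-0.7, -0.7, -0.0]
gripper_width: 0.639
```

step_arm(deltas=[0.06, -0.002, 0.004, 0, 0, 0.06, -0.004, 0.007, 0, 0, 0.06, -0.006, 0.011, 0, 0, 0.06, -0.008, 0.015, 0, 0, 0.06, -0.01, 0.019, 0, 0, 0.06, -0.012, 0.023, 0, 0, 0.06, -0.015, 0.028, 0, 0, 0.06, -0.018, 0.033, 0, 0, 0.06, -0.021, 0.039, 0, 0, 0.06, -0.024, 0.045, 0, 0, 0.06, -0.027, 0.051, 0, 0, 0.06, -0.03, 0.057, 0, 0])

```text
clock: 3.3
ee_pos: [0.6148, -0.2967, 0.0596]
tool_rot: [[-0.463, 0.886, -0.0], [0.886, 0.463, -0.003], [-0.002, -0.001, -1.0]]
ft_force: [2.3, -4.4, 1.9]
gripper_width: 0.638
```

step_arm(deltas=[0.06, -0.003, 0.006, 0, 0, 0.06, -0.007, 0.013, 0, 0, 0.06, -0.011, 0.02, 0, 0, 0.06, -0.015, 0.028, 0, 0, 0.06, -0.019, 0.036, 0, 0, 0.06, -0.023, 0.044, 0, 0, 0.06, -0.027, 0.052, 0, 0, 0.06, -0.031, 0.06, 0, 0, 0.06, -0.035, 0.067, 0, 0, 0.06, -0.039, 0.074, 0, 0, 0.06, -0.043, 0.082, 0, 0, 0.06, -0.047, 0.09, 0, 0])

```text
clock: 4.5
ee_pos: [0.5674, -0.2061, 0.0596]
tool_rot: [[-0.463, 0.886, -0.0], [0.886, 0.463, -0.003], [-0.002, -0.002, -1.0]]
ft_force: [1.7, -4.2, -0.3]
gripper_width: 0.635
```

step_arm(deltas=[0.06, -0.003, 0.006, 0, 0, 0.06, -0.007, 0.013, 0, 0, 0.06, -0.011, 0.02, 0, 0, 0.06, -0.015, 0.028, 0, 0, 0.06, -0.019, 0.036, 0, 0, 0.06, -0.023, 0.044, 0, 0, 0.06, -0.027, 0.052, 0, 0, 0.06, -0.031, 0.06, 0, 0, 0.06, -0.035, 0.066, 0, 0, 0.06, -0.039, 0.073, 0, 0, 0.06, -0.043, 0.08, 0, 0, 0.06, -0.044, 0.083, 0, 0])

```text
clock: 5.7
ee_pos: [0.5228, -0.1225, 0.0596]
tool_rot: [[-0.464, 0.886, -0.001], [0.886, 0.464, -0.003], [-0.002, -0.002, -1.0]]
ft_force: [1.4, -3.0, -0.1]
gripper_width: 0.642
```

step_arm(deltas=[0.06, 0.005, -0.01, 0, 0, 0.06, 0.012, -0.022, 0.0, 0, 0.06, 0.006, -0.045, 0.04, -0.1, 0.06, 0, -0.06, 0.08, -0.2, 0.06, -0.02, -0.06, 0.12, -0.35, 0.06, -0.035, -0.055, 0.15, -0.5, 0.06, -0.038, -0.055, 0.16, -0.62, 0.06, -0.038, -0.055, 0.16, -0.66, 0.06, -0.038, -0.055, 0.16, -0.66])

```text
clock: 6.6
ee_pos: [0.485, -0.1782, 0.22]
tool_rot: [[0.178, 0.984, -0.002], [0.984, -0.178, -0.001], [-0.001, -0.002, -1.0]]
ft_force: [0.2, -0.9, -0.2]
gripper_width: 0.638
```

Run:
```python
from h import *
st()
w=vision.camera('wrist');t=vision.camera('top')
cv2.imwrite('pics/w2.png',np.hstack([cv2.resize(w,(400,300)),cv2.resize(t[120:312,150:406],(400,300))]));cv2.imwrite('pics/w2f.png',w);cv2.imwrite('pics/t2f.png',t)
```

```text
t 6.6 p [ 0.485  -0.1782  0.22  ] jaw -10.24 stand xy -0.3278 -0.004 F [ 0.2 -0.9 -0.2] w 0.6380532701239724 q [-26.   1.  83.  -0.  96. -16.]
```

View pics/w2.png

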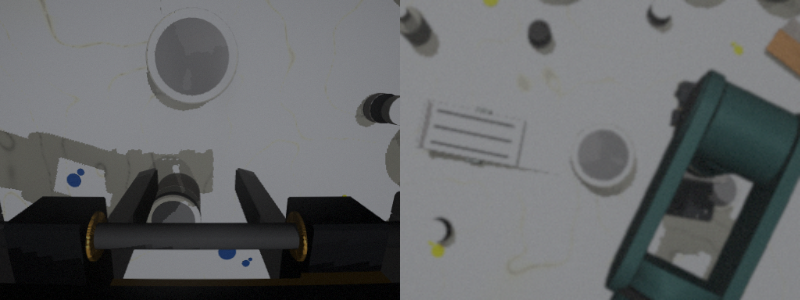

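The tub stands clear in front of the fingers with its lid at (192,56) in the left picture. In the top view it sits just before the ramp foot, with its lid at (603,155). Nothing else has moved. I'll measure both views with masks and circles.

Run:
```python
from h import *
def disc(f,c,lo,hi,r):
    g=cv2.GaussianBlur(cv2.cvtColor(cv2.imread(f),cv2.COLOR_BGR2GRAY),(5,5),0)
    v0=int(np.median(g[c[1]-5:c[1]+5,c[0]-5:c[0]+5]))
    m=np.uint8(abs(g.astype(int)-v0)<18)*255;k=np.zeros_like(m);cv2.circle(k,c,r,255,-1);m&=k
    m=cv2.morphologyEx(m,cv2.MORPH_CLOSE,np.ones((9,9)))
    cs=max(cv2.findContours(m,0,2)[0],key=cv2.contourArea);e=cv2.fitEllipse(cv2.convexHull(cs));print(f,e);return e[0]
for P in (wray([disc('pics/w2f.png',(246,72),0,0,54)],.072),ray('top',[disc('pics/t2f.png',(280,219),0,0,19)],.072)):
    r=P[0,:2]-O;print(P,'stand',r@u,r@v)
```

```text
pics/w2f.png ((244.86500549316406, 71.90282440185547), (93.38593292236328, 98.62677001953125), 174.87034606933594)
pics/t2f.png ((279.7525939941406, 219.08038330078125), (31.47349739074707, 31.94853973388672), 22.776308059692383)
[[ 0.49686991 -0.07373602  0.072     ]] stand -0.22294533161728727 0.0024628992657855092
[[ 0.49663224 -0.0742439   0.072     ]] stand -0.2234867587512945 0.002608783443819769
```

The two views agree: the tub is at stand (−0.223, +0.0025), almost on the axis. I'll descend on the axis and push straight up.

step_arm(deltas=[0.06, -0.001, 0.0155, -0.03, 0.004, 0.06, -0.001, 0.0155, -0.07, 0.004, 0.06, -0.001, 0.0155, -0.11, 0.004, 0.06, -0.001, 0.0155, -0.145, 0.004, 0.06, -0.001, 0.0155, -0.161, 0.004, 0.06, 0.0, 0.0215, -0.161, 0.004, 0.06, 0.0015, 0.029, -0.161, 0.004, 0.06, 0.002, 0.034, -0.161, 0.004])

```text
clock: 7.5
ee_pos: [0.488, -0.1434, 0.0593]
tool_rot: [[0.172, 0.985, -0.002], [0.985, -0.172, -0.001], [-0.001, -0.001, -1.0]]
ft_force: [0.6, -0.3, 0.5]
gripper_width: 0.635
```

step_arm(deltas=[0.06, 0.0007, 0.004, 0, 0, 0.06, 0.0014, 0.008, 0, 0, 0.06, 0.0021, 0.012, 0, 0, 0.06, 0.0028, 0.016, 0, 0, 0.06, 0.0035, 0.02, 0, 0, 0.06, 0.0042, 0.024, 0, 0, 0.06, 0.005, 0.028, 0, 0, 0.06, 0.0056, 0.032, 0, 0, 0.06, 0.0063, 0.036, 0, 0, 0.06, 0.007, 0.04, 0, 0, 0.06, 0.0077, 0.044, 0, 0, 0.06, 0.0085, 0.048, 0, 0])

```text
clock: 8.7
ee_pos: [0.4971, -0.1009, 0.0616]
tool_rot: [[0.173, 0.985, 0.0], [0.985, -0.173, -0.013], [-0.013, 0.003, -1.0]]
ft_force: [-2.5, -13.3, 6.2]
gripper_width: 0.641
```

Run:
```python
from h import *
st()
```

```text
t 8.7 p [ 0.4971 -0.1009  0.0616] jaw -9.95 stand xy -0.2497 -0.0025 F [ -2.5 -13.3   6.2] w 0.6411226629949873 q [-17.   5.  98.  -1.  77.  -7.]
```

The force is 13 N as the tub meets the ramp foot, with some lift on the tool. I'll check its attitude before going on.

Run:
```python
from h import *
s=vision.camera('scene')
cv2.imwrite('pics/s3.png',cv2.resize(s[110:270,180:380],(800,640),interpolation=cv2.INTER_CUBIC)[:600])
```

```text
(no output)
```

View pics/s3.png

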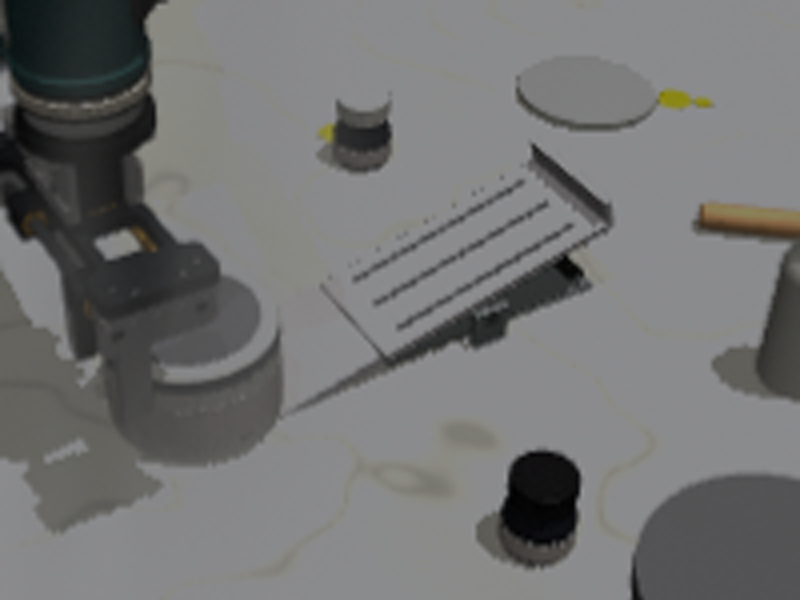

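The tub is flat on the bench with its front edge at the ramp foot, (285,410) in the crop, and on the axis. I'll back off slightly and push lower so the rear stays loaded while the front climbs.

step_arm(deltas=[0.06, -0.001, -0.006, 0, 0, 0.06, -0.0018, -0.012, -0.005, 0, 0.06, -0.0018, -0.012, -0.02, 0, 0.06, -0.0018, -0.012, -0.028, 0, 0.06, -0.001, -0.008, -0.028, 0, 0.06, 0, -0.004, -0.028, 0, 0.06, 0.0003, 0.0, -0.028, 0, 0.06, 0.0005, 0.004, -0.028, 0, 0.06, 0.001, 0.008, -0.028, 0, 0.06, 0.0017, 0.012, -0.028, 0, 0.06, 0.0024, 0.016, -0.028, 0, 0.06, 0.003, 0.02, -0.028, 0])

```text
clock: 9.95
ee_pos: [0.5016, -0.0844, 0.0362]
tool_rot: [[0.173, 0.985, 0.004], [0.985, -0.173, -0.022], [-0.02, 0.008, -1.0]]
ft_force: [-2.4, -12.9, 3.8]
gripper_width: 0.64
```

Run:
```python
from h import *
st()
```

```text
t 9.95 p [ 0.5016 -0.0844  0.0362] jaw -9.94 stand xy -0.2326 -0.004 F [ -2.4 -12.9   3.8] w 0.6402352546704635 q [-15.   6.  99.  -1.  74.  -5.]
```

step_arm(deltas=[0.06, 0.0005, 0.005, -0.001, 0, 0.06, 0.001, 0.01, -0.001, 0, 0.06, 0.0015, 0.015, -0.001, 0, 0.06, 0.002, 0.02, -0.001, 0, 0.06, 0.0025, 0.025, -0.001, 0, 0.06, 0.003, 0.03, -0.001, 0, 0.06, 0.0035, 0.035, -0.001, 0, 0.06, 0.004, 0.04, -0.001, 0, 0.06, 0.0045, 0.045, 0.0, 0, 0.06, 0.005, 0.05, 0.001, 0, 0.06, 0.0055, 0.055, 0.002, 0, 0.06, 0.006, 0.06, 0.003, 0])

```text
clock: 11.15
ee_pos: [0.5085, -0.0269, 0.0408]
tool_rot: [[0.173, 0.985, 0.006], [0.985, -0.173, -0.028], [-0.026, 0.011, -1.0]]
ft_force: [-1.6, -8.8, 2.2]
gripper_width: 0.636
```

Run:
```python
from h import *
st()
t=vision.camera('top');s=vision.camera('scene')
cv2.imwrite('pics/s4.png',np.hstack([cv2.resize(s[110:260,200:350],(400,400)),cv2.resize(t[150:270,150:270],(400,400))]));cv2.imwrite('pics/t4.png',t)
```

```text
t 11.15 p [ 0.5085 -0.0269  0.0408] jaw -9.94 stand xy -0.1748 -0.0009 F [-1.6 -8.8  2.2] w 0.6357453006558942 q [-8.  6. 99. -2. 74.  2.]
```

View pics/s4.png

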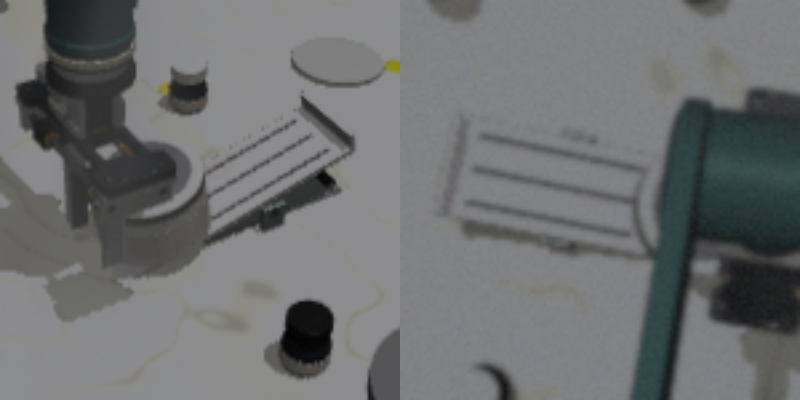

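The tub is riding up the ramp on the axis, its front over the cradle's front edge at (640,200) in the right-hand crop. Force is 9 N. I'll continue along the slope.

step_arm(deltas=[0.06, 0.0008, 0.005, 0.001, 0, 0.06, 0.0015, 0.01, 0.002, 0, 0.06, 0.0023, 0.015, 0.0035, 0, 0.06, 0.003, 0.02, 0.0045, 0, 0.06, 0.004, 0.025, 0.006, 0, 0.06, 0.005, 0.03, 0.007, 0, 0.06, 0.0058, 0.035, 0.008, 0, 0.06, 0.0066, 0.04, 0.0095, 0, 0.06, 0.0075, 0.045, 0.0105, 0, 0.06, 0.0083, 0.05, 0.012, 0, 0.06, 0.0091, 0.055, 0.013, 0, 0.06, 0.01, 0.06, 0.0145, 0])

```text
clock: 12.45
ee_pos: [0.5187, 0.0314, 0.0563]
tool_rot: [[0.173, 0.985, 0.007], [0.985, -0.172, -0.032], [-0.031, 0.012, -0.999]]
ft_force: [-1.9, -8.5, 2.6]
gripper_width: 0.639
```

Run:
```python
from h import *
st()
```

```text
t 12.45 p [0.5187 0.0314 0.0563] jaw -9.92 stand xy -0.1156 -0.0008 F [-1.9 -8.5  2.6] w 0.6385336241064999 q [-2.  7. 97. -2. 77.  9.]
```

step_arm(deltas=[0.06, 0.0008, 0.005, 0.001, 0, 0.06, 0.0016, 0.01, 0.002, 0, 0.06, 0.0024, 0.015, 0.0035, 0, 0.06, 0.0033, 0.02, 0.005, 0, 0.06, 0.004, 0.025, 0.006, 0, 0.06, 0.005, 0.03, 0.0075, 0, 0.06, 0.006, 0.035, 0.009, 0, 0.06, 0.0068, 0.04, 0.01, 0, 0.06, 0.0076, 0.045, 0.011, 0, 0.06, 0.0082, 0.049, 0.012, 0])

```text
clock: 13.45
ee_pos: [0.5284, 0.0774, 0.0716]
tool_rot: [[0.173, 0.985, 0.011], [0.984, -0.173, -0.04], [-0.037, 0.018, -0.999]]
ft_force: [-2.1, -8.8, 7.8]
gripper_width: 0.642
```

Run:
```python
from h import *
st()
t=vision.camera('top');s=vision.camera('scene')
cv2.imwrite('pics/s5.png',np.hstack([cv2.resize(s[110:260,200:350],(400,400)),cv2.resize(t[150:270,150:270],(400,400))]))
```

```text
t 13.45 p [0.5284 0.0774 0.0716] jaw -9.94 stand xy -0.0686 -0.0024 F [-2.1 -8.8  7.8] w 0.6422343304952112 q [ 4.  7. 94. -2. 78. 14.]
```

View pics/s5.png

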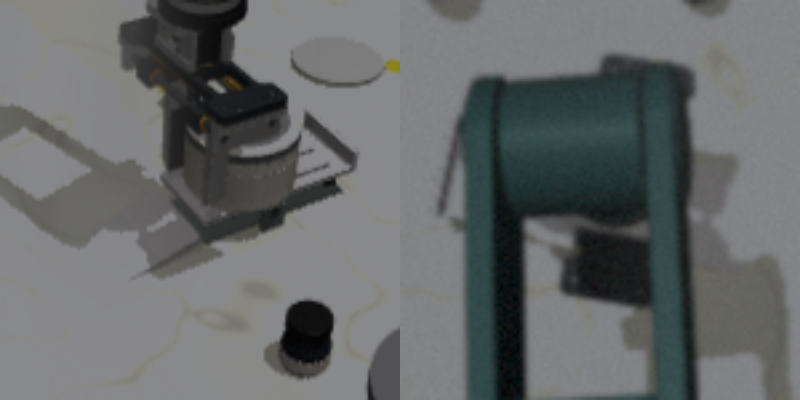

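The cradle is already tipping, with the bed about level. I'll keep the tub moving forward gently while raising the fingers with the rising bed.

step_arm(deltas=[0.06, 0.0002, 0.005, 0.003, 0, 0.06, 0.0008, 0.01, 0.006, 0, 0.06, 0.0015, 0.015, 0.009, 0, 0.06, 0.002, 0.02, 0.012, 0])

```text
clock: 13.95
ee_pos: [0.5305, 0.0989, 0.0835]
tool_rot: [[0.172, 0.985, 0.011], [0.984, -0.172, -0.038], [-0.036, 0.018, -0.999]]
ft_force: [0.0, -2.4, -0.7]
gripper_width: 0.638
```

Run:
```python
from h import *
st()
s=vision.camera('scene')
cv2.imwrite('pics/s6.png',cv2.resize(s[110:230,220:350],(780,600)))
```

```text
t 13.95 p [0.5305 0.0989 0.0835] jaw -9.89 stand xy -0.0471 -0.0007 F [ 0.  -2.4 -0.7] w 0.6377691961753552 q [ 6.  8. 92. -2. 80. 16.]
```

View pics/s6.png

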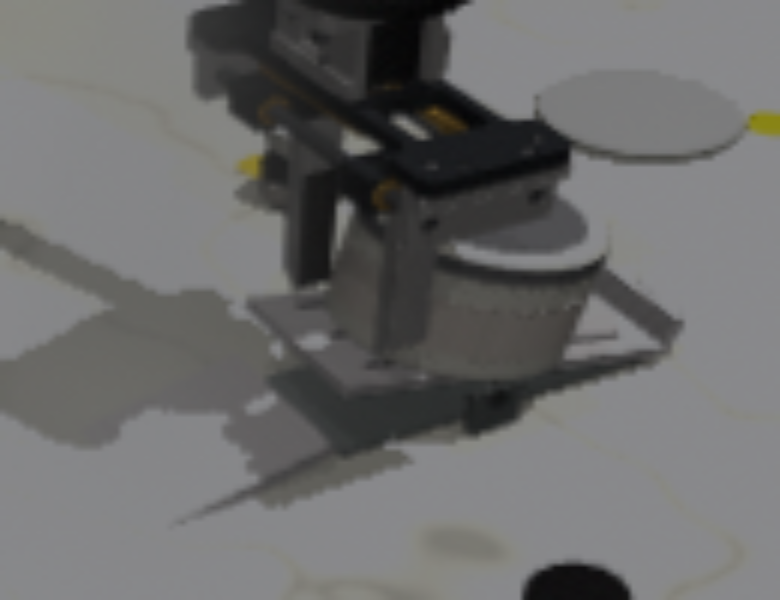

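The cradle has tipped, and the tub is flat on the bed with the fingers behind it, clear of the bed. Now I push it down the bed towards the lip, watching the force.

step_arm(deltas=[0.06, 0.0005, 0.003, 0, 0, 0.06, 0.001, 0.006, -0.0005, 0, 0.06, 0.0015, 0.009, -0.001, 0, 0.06, 0.002, 0.012, -0.002, 0, 0.06, 0.0025, 0.015, -0.003, 0, 0.06, 0.003, 0.018, -0.0035, 0, 0.06, 0.0035, 0.021, -0.004, 0, 0.06, 0.004, 0.024, -0.005, 0])

```text
clock: 14.8
ee_pos: [0.535, 0.1241, 0.0792]
tool_rot: [[0.172, 0.985, 0.013], [0.985, -0.171, -0.037], [-0.034, 0.019, -0.999]]
ft_force: [-0.0, -2.9, 0.9]
gripper_width: 0.64
```

step_arm(deltas=[0.06, 0.0005, 0.003, -0.0005, 0, 0.06, 0.001, 0.006, -0.001, 0, 0.06, 0.0015, 0.008, -0.0015, 0])

```text
clock: 15.1
ee_pos: [0.5363, 0.1325, 0.0773]
tool_rot: [[0.172, 0.985, 0.012], [0.985, -0.171, -0.037], [-0.034, 0.018, -0.999]]
ft_force: [-1.1, -2.2, -1.1]
gripper_width: 0.637
```

Run:
```python
from h import *
st()
```

```text
t 15.1 p [0.5363 0.1325 0.0773] jaw -9.85 stand xy -0.013 -0.0005 F [-1.1 -2.2 -1.1] w 0.6374337995128806 q [ 9. 10. 91. -2. 80. 20.]
```

Force is ≈2.5 N, so the tub is still sliding. I expect the lip within about 8 mm and creep forward in small calls.

step_arm(deltas=[0.06, 0.0003, 0.0015, -0.0003, 0, 0.06, 0.0005, 0.003, -0.0007, 0, 0.06, 0.0007, 0.004, -0.001, 0])

```text
clock: 15.4
ee_pos: [0.5369, 0.1366, 0.0762]
tool_rot: [[0.171, 0.985, 0.012], [0.985, -0.171, -0.037], [-0.034, 0.018, -0.999]]
ft_force: [-0.0, -3.0, -0.6]
gripper_width: 0.637
```

step_arm(deltas=[0.06, 0.0003, 0.0015, -0.0003, 0, 0.06, 0.0005, 0.003, -0.0007, 0])

```text
clock: 15.6
ee_pos: [0.5374, 0.1397, 0.0754]
tool_rot: [[0.172, 0.985, 0.012], [0.985, -0.171, -0.036], [-0.034, 0.018, -0.999]]
ft_force: [-0.9, -2.6, -2.1]
gripper_width: 0.637
```

step_arm(deltas=[0.06, 0.0002, 0.001, -0.0002, 0, 0.06, 0.0003, 0.002, -0.0004, 0])

```text
clock: 15.8
ee_pos: [0.5377, 0.1415, 0.075]
tool_rot: [[0.172, 0.985, 0.011], [0.985, -0.171, -0.037], [-0.035, 0.018, -0.999]]
ft_force: [0.0, -4.8, -0.8]
gripper_width: 0.635
```

step_arm(deltas=[0.06, 0.0002, 0.001, -0.0002, 0, 0.06, 0.0003, 0.002, -0.0004, 0])

```text
clock: 16.0
ee_pos: [0.5378, 0.1418, 0.0748]
tool_rot: [[0.172, 0.985, 0.011], [0.984, -0.171, -0.041], [-0.039, 0.018, -0.999]]
ft_force: [-1.9, -8.0, 1.6]
gripper_width: 0.641
```

step_arm(deltas=[0.06, 0.0003, 0.0015, -0.0002, 0, 0.06, 0.0004, 0.0025, -0.0004, 0])

```text
clock: 16.2
ee_pos: [0.5378, 0.142, 0.0748]
tool_rot: [[0.172, 0.985, 0.009], [0.984, -0.172, -0.046], [-0.044, 0.017, -0.999]]
ft_force: [-2.5, -8.9, 2.4]
gripper_width: 0.642
```

The arm has stopped with the force rising to 9 N, so the tub is against the lip. I'll back off along the slope, lift and move clear for a look.

step_arm(deltas=[0.06, -0.001, -0.006, 0.002, 0, 0.06, -0.0025, -0.014, 0.005, 0, 0.06, -0.005, -0.03, 0.02, 0, 0.06, -0.008, -0.05, 0.05, 0, 0.06, -0.012, -0.075, 0.09, 0, 0.06, -0.03, -0.11, 0.13, 0, 0.06, -0.06, -0.15, 0.16, 0, 0.06, -0.09, -0.19, 0.18, 0, 0.06, -0.12, -0.23, 0.18, 0, 0.06, -0.15, -0.27, 0.18, 0, 0.06, -0.17, -0.3, 0.18, 0, 0.06, -0.17, -0.3, 0.18, 0])

```text
clock: 17.4
ee_pos: [0.3649, -0.1623, 0.2568]
tool_rot: [[0.182, 0.983, 0.012], [0.982, -0.181, -0.05], [-0.047, 0.021, -0.999]]
ft_force: [-0.4, 0.4, 0.1]
gripper_width: 0.637
```

Run:
```python
from h import *
st()
t=vision.camera('top');s=vision.camera('scene');cv2.imwrite('pics/t7.png',t);cv2.imwrite('pics/s7.png',s)
cv2.imwrite('pics/f7.png',np.hstack([cv2.resize(s[110:230,240:360],(400,400),interpolation=cv2.INTER_CUBIC),cv2.convertScaleAbs(cv2.resize(t[165:255,150:240],(400,400),interpolation=cv2.INTER_CUBIC),alpha=1.4)]))
```

```text
t 17.4 p [ 0.3649 -0.1623  0.2568] jaw -10.42 stand xy -0.3331 0.1171 F [-0.4  0.4  0.1] w 0.6374855564843491 q [-30. -16.  94.  -2. 100. -20.]
```

View pics/f7.png

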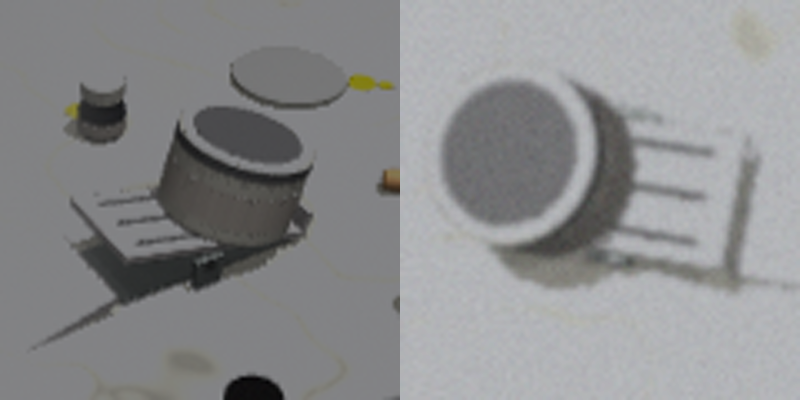

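The final view shows the cradle on its draining side. The tub is flat on the bed at the lip end, with its lid at (508,152) and the middle slot at (635,186)–(705,196) in the right-hand crop. I'll check its position numerically.

Run:
```python
from h import *
def disc(f,c,r,d=18):
    g=cv2.GaussianBlur(cv2.cvtColor(cv2.imread(f),cv2.COLOR_BGR2GRAY),(3,3),0)
    v0=int(np.median(g[c[1]-4:c[1]+4,c[0]-4:c[0]+4]))
    m=np.uint8(abs(g.astype(int)-v0)<d)*255;k=np.zeros_like(m);cv2.circle(k,c,r,255,-1);m&=k
    m=cv2.morphologyEx(m,cv2.MORPH_CLOSE,np.ones((5,5)))
    e=cv2.fitEllipse(cv2.convexHull(max(cv2.findContours(m,0,2)[0],key=cv2.contourArea)));print(e);return e[0]
S=lambda p:((p-O)@u,(p-O)@v)
q=disc('pics/t7.png',(174,199),18);print('lid top cam',S(ray('top',[q],.0975)[0,:2]),'expect .060,0')
q=disc('pics/s7.png',(314,151),20);print('lid scene cam',S(ray('scene',[q],.0975)[0,:2]))
z=lambda x,y:[(x-400+.5)/4.444-.5+150,(y+.5)/4.444-.5+165]
for p,h in ((z(635,186),.043),(z(705,196),.051)): print('mid slot',S(ray('top',[p],h)[0,:2]))
e=ray('top',[z(752,150),z(735,272)],.0566);print('front edge',S(e.mean(0)[:2]),'expect -.074')
for n,p,h in(('near',[178,267],.055),('far',[240,142],.055)):pass
a,b=cv2.imread('pics/top0.png').astype(int),cv2.imread('pics/t7.png').astype(int)
for n,(x,y) in dict(near=(178,267),far=(240,142),right=(316,128),tall=(352,241),squeeze=(157,136)).items():
    print(n,abs(a-b)[y-14:y+14,x-14:x+14].mean().round(1))
```

```text
((173.97850036621094, 199.0619354248047), (28.909589767456055, 31.984891891479492), 24.243541717529297)
lid top cam (np.float64(0.061531297234738165), np.float64(0.0005447111306623714)) expect .060,0
((314.5802917480469, 151.7368621826172), (37.61591339111328, 39.963741302490234), 44.24755859375)
lid scene cam (np.float64(0.05872615839864909), np.float64(-0.007759542346923023))
mid slot (np.float64(-0.009165963287917156), np.float64(0.002634979036490689))
mid slot (np.float64(-0.054012506664937766), np.float64(0.0018495376382648056))
front edge (np.float64(-0.07946269900216289), np.float64(0.007127028066812192)) expect -.074
near 8.0
far 7.4
right 8.1
tall 19.6
squeeze 6.9
```

Along the bed the tub is where it should be: the lid is at 0.061 and 0.059 against 0.060 expected. Across it, the top camera gives 0–2 mm off centre but the scene camera says −8 mm. I'll settle this with a wrist view from above.

step_arm(deltas=[0.06, 0.03, 0.04, 0, 0, 0.06, 0.06, 0.08, 0, 0, 0.06, 0.09, 0.12, 0, 0, 0.06, 0.12, 0.16, 0, 0, 0.06, 0.145, 0.195, 0, 0, 0.06, 0.156, 0.209, 0, 0, 0.06, 0.156, 0.209, 0, 0, 0.06, 0.156, 0.209, 0, 0])

```text
clock: 18.3
ee_pos: [0.5229, 0.0503, 0.2561]
tool_rot: [[0.175, 0.985, 0.012], [0.984, -0.174, -0.047], [-0.045, 0.02, -0.999]]
ft_force: [0.1, -0.6, 0.1]
gripper_width: 0.639
```

Run:
```python
from h import *
st();w=vision.camera('wrist');cv2.imwrite('pics/w8.png',w);t=vision.camera('top');cv2.imwrite('pics/t8.png',t)
S=lambda p:np.array([(p-O)@u,(p-O)@v])
i=vision.camera_info('wrist');s=bot.state();K=np.array([[i['fx'],0,i['cx']],[0,i['fy'],i['cy']],[0,0,1]])
T=np.eye(4);T[:3,:3]=s['tool_rot'];T[:3,3]=s['ee_pos'];Wc=np.linalg.inv(T@np.array(i['T_tool_cam']))
def pw(x,y,z):
    P=np.r_[O+x*u+y*v,z];return cv2.projectPoints(P.reshape(1,1,3),cv2.Rodrigues(Wc[:3,:3])[0],Wc[:3,3],K,np.array(i['D']))[0][0,0]
c=pw(.06,0,.0975);print('expected lid px',c)
g=cv2.GaussianBlur(cv2.cvtColor(w,cv2.COLOR_BGR2GRAY),(5,5),0)
# lid: dark disc inside the white rim
x,y=c.astype(int);v0=int(np.median(g[y-8:y+8,x-8:x+8]))
m=np.uint8(abs(g.astype(int)-v0)<20)*255;k=np.zeros_like(m);cv2.circle(k,(x,y),68,255,-1);m&=k
m=cv2.morphologyEx(m,cv2.MORPH_CLOSE,np.ones((7,7)))
e=cv2.fitEllipse(cv2.convexHull(max(cv2.findContours(m,0,2)[0],key=cv2.contourArea)));print(e,S(wray([e[0]],.0975)[0,:2]))
# slots: profile across bed
for sx in(-.065,-.055,-.045,-.035,-.025,-.015):
    h=.030+8e-3/np.cos(.244)-sx*np.tan(.244)
    ys=np.arange(-.05,.0501,.001);pr=[]
    for yy in ys:
        p=pw(sx,yy,h).round().astype(int);pr.append(int(g[p[1],p[0]]) if 0<=p[1]<384 and 0<=p[0]<512 else -1)
    print(sx,pw(sx,0,h).round(),pr)
```

```text
t 18.3 p [0.5229 0.0503 0.2561] jaw -10.02 stand xy -0.0962 -0.0016 F [ 0.1 -0.6  0.1] w 0.638998028466797 q [ 1.  1. 79. -3. 99. 11.]
expected lid px [245.26554607   3.42911385]
  return _methods._mean(a, axis=axis, dtype=dtype,
  ret = ret.dtype.type(ret / rcount)
Traceback (most recent call last):
ValueError: cannot convert float NaN to integer
```

step_arm(deltas=[0.06, 0.003, 0.02, 0.03, 0, 0.06, 0.007, 0.04, 0.05, 0, 0.06, 0.007, 0.04, 0.06, 0, 0.06, 0.007, 0.04, 0.06, 0])

```text
clock: 18.8
ee_pos: [0.5298, 0.088, 0.3188]
tool_rot: [[0.178, 0.984, 0.016], [0.983, -0.178, -0.048], [-0.044, 0.025, -0.999]]
ft_force: [0.4, 0.6, -0.7]
gripper_width: 0.641
```

Run:
```python
from h import *
st();w=vision.camera('wrist');cv2.imwrite('pics/w9.png',w)
S=lambda p:np.array([(p-O)@u,(p-O)@v])
i=vision.camera_info('wrist');s=bot.state();K=np.array([[i['fx'],0,i['cx']],[0,i['fy'],i['cy']],[0,0,1]])
T=np.eye(4);T[:3,:3]=s['tool_rot'];T[:3,3]=s['ee_pos'];Wc=np.linalg.inv(T@np.array(i['T_tool_cam']))
def pw(x,y,z):
    P=np.r_[O+x*u+y*v,z];return cv2.projectPoints(P.reshape(1,1,3),cv2.Rodrigues(Wc[:3,:3])[0],Wc[:3,3],K,np.array(i['D']))[0][0,0]
c=pw(.06,0,.0975);print('expected lid px',c)
g=cv2.GaussianBlur(cv2.cvtColor(w,cv2.COLOR_BGR2GRAY),(5,5),0)
x,y=c.astype(int);v0=int(np.median(g[y-8:y+8,x-8:x+8]))
m=np.uint8(abs(g.astype(int)-v0)<20)*255;k=np.zeros_like(m);cv2.circle(k,(x,y),62,255,-1);m&=k
m=cv2.morphologyEx(m,cv2.MORPH_CLOSE,np.ones((7,7)))
e=cv2.fitEllipse(cv2.convexHull(max(cv2.findContours(m,0,2)[0],key=cv2.contourArea)));print(e,S(wray([e[0]],.0975)[0,:2]))
ys=np.arange(-.05,.0501,.002)
for sx in(-.065,-.05,-.035,-.02):
    h=.030+8e-3/np.cos(.244)-sx*np.tan(.244)
    P=np.array([pw(sx,yy,h) for yy in ys],np.float32)
    print(sx,pw(sx,0,h).round(),cv2.remap(g,P[None,:,0],P[None,:,1],1)[0].tolist())
a=cv2.imread('pics/top0.png').astype(int);b=cv2.imread('pics/t8.png').astype(int)
print('tall diff',abs(a-b)[227:255,338:366].mean())
def tall(f):
    g=cv2.GaussianBlur(cv2.imread(f,0),(3,3),0)[226:258,336:368];return cv2.HoughCircles(cv2.resize(g,None,fx=4,fy=4),cv2.HOUGH_GRADIENT,1,100,param1=60,param2=15,minRadius=35,maxRadius=60)
print(tall('pics/top0.png'),tall('pics/t8.png'))
```

```text
t 18.8 p [0.5298 0.088  0.3188] jaw -10.23 stand xy -0.0579 -0.0019 F [ 0.4  0.6 -0.7] w 0.641239218142756 q [  5.   3.  70.  -3. 106.  15.]
expected lid px [244.92716893  57.66984346]
((244.69708251953125, 57.70477294921875), (76.4072036743164, 77.73999786376953), 156.29412841796875) [0.05996217 0.00025757]
-0.065 [246. 160.] [134, 134, 133, 134, 134, 134, 134, 134, 134, 134, 134, 135, 134, 134, 134, 134, 134, 134, 134, 134, 135, 134, 134, 134, 135, 134, 134, 133, 133, 134, 134, 134, 133, 133, 133, 133, 133, 133, 133, 133, 133, 133, 133, 133, 134, 134, 132, 123, 108, 106, 120]
-0.05 [246. 149.] [133, 133, 133, 133, 134, 133, 133, 134, 133, 134, 132, 117, 89, 84, 111, 130, 134, 134, 134, 134, 134, 134, 134, 134, 131, 116, 88, 86, 112, 130, 133, 133, 132, 132, 133, 133, 132, 132, 131, 118, 89, 86, 113, 131, 133, 133, 131, 120, 103, 105, 122]
-0.035 [246. 137.] [132, 133, 133, 133, 133, 133, 133, 134, 134, 134, 131, 115, 86, 83, 111, 130, 133, 134, 133, 133, 133, 133, 134, 134, 132, 114, 85, 86, 113, 130, 133, 133, 133, 133, 132, 132, 132, 131, 130, 115, 89, 89, 114, 130, 132, 132, 131, 120, 107, 115, 129]
-0.02 [245. 126.] [131, 132, 132, 133, 133, 133, 133, 133, 133, 133, 130, 112, 84, 84, 114, 131, 133, 132, 132, 132, 132, 132, 133, 133, 130, 111, 84, 88, 116, 130, 132, 131, 131, 131, 131, 131, 131, 131, 128, 111, 86, 92, 117, 130, 131, 131, 129, 118, 103, 111, 126]
tall diff 15.58673469387755
[[[57.5 67.5 36. ]]] [[[49.5 63.5 52.5]]]
```

The wrist view puts the tub at x = 0.0600, exactly home, and about 2.7 mm from the middle slot. That is central enough, and nudging it sideways would risk more than it gains. As a last check I confirm the tall tub's lid centre before and after, and the wide tub's stillness, then hand in.

Run:
```python
from h import *
cv2.imwrite('pics/t9.png',vision.camera('top'))
for f in('top0','t8','t9'):
    g=cv2.GaussianBlur(cv2.imread(f'pics/{f}.png',0),(3,3),0);c=(354,242)
    v0=int(np.median(g[c[1]-4:c[1]+4,c[0]-4:c[0]+4]));m=np.uint8(abs(g.astype(int)-v0)<14)*255
    k=np.zeros_like(m);cv2.circle(k,c,13,255,-1);m&=k
    e=cv2.fitEllipse(cv2.convexHull(max(cv2.findContours(m,0,2)[0],key=cv2.contourArea)));print(f,v0,e)
g=cv2.imread('pics/t9.png');print(g[225:258:6,336:370:6,1]);print(cv2.imread('pics/top0.png')[225:258:6,336:370:6,1])
```

```text
top0 83 ((354.6034240722656, 241.08172607421875), (20.326692581176758, 20.88616943359375), 173.62962341308594)
t8 97 ((354.5479736328125, 241.05447387695312), (20.160558700561523, 20.445228576660156), 173.7957763671875)
t9 102 ((354.5146484375, 241.04417419433594), (19.655885696411133, 20.41158676147461), 168.31639099121094)
[[149 144 147 143 146 148]
 [144  79 142 110 135 145]
 [ 88 133 103 103 103 145]
 [ 73 135 103 102 101 138]
 [136  68 113 101 103 143]
 [147 117 108 126 118 145]]
[[119 116 120 121 117 119]
 [119  61 116  90 112 119]
 [ 72 103  84  86  83 116]
 [ 56 107  86  87  81 116]
 [107  52  94  84  84 116]
 [118  92  86 100  93 119]]
```

The tall tub hasn't moved (same centre to 0.1 px; only the exposure changed). The robot is clear of everything, so I'm handing in.

```bash
python3 -c "
from bench import bot
print(bot.finish_job())"
```

```text
the job is handed in; nothing more can be done
None
```

The wide tub is on the cradle, which has tipped to its draining side, and the tub sits flat on the bed against the end lip. I handed the job in at about 19 s with the arm clear. I nested the tub between half-open fingers, pushed it diagonally to the ramp axis, then up the ramp until the cradle tipped, and finally down to the lip. The highest force read after any push was about 14 N; I did not sample it during the moves.

**Position along the bed:** the lid centre is at stand x = 0.0600 m in the wrist view and 0.0615 m in the top view, against 0.060 m expected at home. The force rose to about 9 N without further travel, as it should at the lip.

**Position across the bed:** the tub is about 2–3 mm off the middle slot by the wrist and top views, and I left it there. The scene camera disagreed, showing about 8 mm off to that side. Its sideways readings had already differed from the top camera by 3–8 mm, so I trusted the other two views.

**Other objects:** the tall tub's lid is within 0.1 px of where it started. The jars and the bottle show only the small brightness change seen across the whole picture.

**Upset during the push:** the cradle began tipping earlier than I expected, while I was still pushing. I raised the fingers with the bed, and the tub stayed on its base.

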